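# Seat the bottle carrier on the shaker and lock it

## Task

Get the shaker ready to run: without lifting the bottle carrier, push it gently by its upright end plate along the rails of the shaker table until you feel it drop into the locating notches. Then push the knob of the swing keeper round until the keeper lies square across the edge of the carrier, so that it cannot ride out. The bottles stay standing in their wells, and the things lying round the shaker are left where they are.

Things in the scene. Friction and masses are not known exactly. Their poses are not given: they have to be found in the camera images.
- shaker: bench shaker, fixed: white housing, dials on the front (robot's) side, aluminium table 193 x 330 mm, 76 mm above the bench. Origin on the bench; x points away from the dials, y along the two rails, z up; table ends at y = +-165 mm. Rails: ledges 90 mm above the bench, fences outside them (inner faces 76.7 mm either side, tops at 104 mm), a stop plate at the +y end, open at -y.
- seat (a point): place of the carrier's origin when seated (82 mm above the bench); axes as the shaker's. Each rail has two notches, 20 mm long, 8 mm deep, 140 mm apart, for the four studs. With its studs in them the carrier has about 3 mm of play along y either side of this point; the notch ends then stop it hard.
- carrier: loose grey deck 150 x 200 x 10 mm with four bottle wells; 0.4 to 0.65 kg with bottles, so sliding it takes 3 to 8 N. Origin 10 mm to +y of its middle, level with the undersides of its four slide studs (deck top 20 mm above); axes as shaker's. Starts on the ledges, 65 to 100 mm short of the seat (towards -y); push it along +y; at the notches it drops 8 mm, level.
- carrier_push (a point): middle of the outer (-y) face of the carrier's upright end plate, 25 mm above the top of the deck. The plate is 84 mm wide along x, 6 mm thick and 45 mm high above the deck.
- keeper (a joint): angle of the swing keeper, a flat steel bar 58 x 16 mm on an upright pivot outside the dials-side rail. 0 = pointing to the shaker's -y, beside the rail; turns anticlockwise from above; 1.57 = pointing to +x across the carrier (stops at -0.4, 1.62). Starts at -0.3 to 0.1, stays where left, takes 1.5 N at the knob. Passes 3 mm above a seated deck; an unseated one blocks it.
- keeper_pivot (a point): axis of the keeper's pivot, at the height of the bar's underside (105 mm above the bench).
- keeper_knob (a point): middle of the keeper's black knob, an upright cylinder of 15 mm diameter, 45 mm from the pivot axis; the knob reaches from 111 to 139 mm above the bench.
- sample_0: white capped sample bottle, 40 mm diameter, 85 mm high, in a well of the carrier (the well's floor is 13 mm above the carrier's origin); origin at the bottle's foot. Wells lie 12 and 61 mm towards +y and 36 mm either side in x of the carrier's origin.
- sample_1: the same sort of bottle in another well
- sample_3: smaller white sample bottle with a red cap, 36 mm diameter, 70 mm high, in another well
- filter_0: white filter disc, 48 mm across, 46 mm high, lying on the bench off the open end of the rails: leave alone. Farther right, from 0.35 m right of the robot, stand a tall wash bottle (at the back) and a black crate of carboys up to 0.5 m high: keep the arm clear of them
- marker_0: marker pen, 130 mm long, 18 mm high, lying on the bench in front of the dials: leave alone
- tape_duct: roll of grey tape, 107 mm across, 48 mm high, lying beyond the stop end: leave alone
Mind the look-alikes: they are no part of the job. What is shaped like the sample_3 but orange is not meant.

How it is judged (in metres and radians):
On the way, in this order (a step that is already met when the one before it is completed fails the run):
1. the carrier has dropped into the locating notches, the keeper still open (z of carrier in the frame of seat below 0.003 m and y of carrier in the frame of seat between -0.005 and 0.005 m and angle between carrier's own z axis and vertical below 0.05 rad and value of joint keeper below 0.9 rad), for 0.2 s.
2. the keeper is swung over the seated carrier (z of carrier in the frame of seat below 0.003 m and y of carrier in the frame of seat between -0.005 and 0.005 m and angle between carrier's own z axis and vertical below 0.05 rad and value of joint keeper above 1.35 rad), for 0.2 s.
At the end, for the whole second after the job is handed in: the carrier lies level in the notches (within 3 mm in height and 5 mm along the rails of its seat), at rest, the keeper is swung at least 1.35 rad, and the three bottles stand in their wells (tilt under 0.15 rad) (all of step 2 and angle between each of sample_0, sample_1, sample_3's own z axis and vertical below 0.15 rad and z of each of sample_0, sample_1, sample_3 in the frame of carrier below 0.018 m and linear speed of carrier below 0.02 m/s); the robot touches nothing.
It fails at once if the carrier is lifted off the rails or tipped (z of carrier in the frame of seat above 0.02 m or angle between carrier's own z axis and vertical above 0.12 rad).
It fails at once if a bottle is tipped or lifted from its well (angle between any of sample_0, sample_1, sample_3's own z axis and vertical above 0.3 rad or z of any of sample_0, sample_1, sample_3 in the frame of carrier above 0.023 m).
It fails at once if the carrier is rammed, or gripped (more than 40 N from the fingers) (contact force between the fingers and carrier above 40 N).
It fails at once if the things lying round the shaker are moved by more than 20 mm (distance of any of filter_0, marker_0, tape_duct from where it was at the start of the episode above 0.02 m).
It also fails if it takes over 51 s, if anything falls off the work surface, if the arm or the gripper's body presses on something with over 40 N, if the wrist force passes 120 N, or if a joint passes its speed limit or range.

## Robot

A 7-joint arm with a two-finger parallel gripper is mounted at the origin on a cart in front of the work surface, level with it; the furniture and walls round the work are solid. World frame = base frame: x ahead of the robot, y to its left, z up, the work surface at z = 0. Lengths are in mm, angles in degrees, forces in N, time in s.
With the tool pointing down it reaches from about 400 to 850 mm from the base axis. Payload 10.4 kg.
Tool frame: the origin (TCP) lies at the very end of the fingers, on their centre line; the grasp point (between the pads) lies manip.grasp_offset behind it (manip.grasp_offset is the distance from the TCP to the grasp point, in mm); z points along the fingers, y is the direction in which the jaws open and shut (so a half turn about z gives the same grasp; the last joint's range is limited). The gripper opens to 87 mm and grips with 3 to 60 N. Pads are 19 mm wide; open, the fingers measure 117 mm over their backs; the gripper's body (75 mm by 190 mm) begins 51 mm behind the grasp point.
Start: joints at [65.455, 19.034, -3.707, 83.658, 1.238, 77.344, -5.071], TCP at [246.745, -574.255, 222.576] pointing down, gripper open.
Joint ranges: [-148.97, 148.97], [-28.65, 121.19], [-84.17, 76.75], [9.2, 138.47], [-72.65, 252.65], [3.7, 117.97], [-149.18, 149.18]. Speed limits (degrees/s): [127.2, 127.2, 159.86, 159.86, 180, 180, 180].

## Interface

Orientations are given as a 3x3 rotation matrix whose columns are the frame's x, y, z axes.
In Python, from rig import manip, capture, nets gives the robot as it stands.
- The arm moves only by the shell command python3 -m jog 'ROWS' [OPENING] [FORCE]. ROWS is a JSON object of lists of equal length, an entry for each row: "delta_pos": the shift along the tool's x, y, z in cm, a list of three; "twist": the turn about the tool's z in degrees. In form: {"delta_pos": [[x, y, z], ...], "twist": [twist, ...]}. A call has 1 to 20 rows; each row is the pose to reach, as a shift and turn from the pose measured when the call began, along the tool's axes at that moment; what a row does not reach only later rows make up. A row lasts 1/12 s, in which the tool goes at most 41.7 mm and 7.16 degrees, less where a joint would pass 70% of its speed; a pose out of reach is approached as far as the arm can. A call with a gripper value outside its range is refused whole. OPENING is the opening, from 0 (shut) to 1 (fully open), set as the call begins (- or left out, the last holds). The fingers move at their own pace and stop on an object; FORCE is the grip in N (left out, the last holds). Time passes only in rows, so rows that repeat a pose let the fingers close. It gives the time, the measured TCP pose, the force and the opening at its end, in the units of the state.
- manip.state(): the state, without advancing time (a new reading comes with each control period).
- capture(name): name is "side" or "top"; returns a dict with "pixels" (420x560x3 uint8, red, green, blue), "mtx" (3x3 intrinsics, pixels), "origin" and "rotation" of the camera in the world. Camera axes: x right, y down, z forward; pixel columns grow to the right and rows downward; lengths in mm; the calibration is good to about 2 mm. A picture is of the moment at which its call begins. There is no depth.
- manip.hand_in(): hands the job in, once; it reports no verdict.
Trained networks look in a picture, given as the dict that the camera call returned (one of the last four; its "shot" number tells which), for a name from the list of things; names that differ only in an ending like _2 or _b are one class to them, and where a whole thing is asked for, a point or a joint stands for the part that bears it (a point fixed in the world has none). Each returns a list of dicts, best first, with "score" (0 to 1); they miss things now and then, are a little off and sometimes report something else, mostly with a low value. They report only what shows in the picture. A call takes as long as a camera call. They do not tell look-alikes from the thing itself.
- nets.look_for(picture, name): "box" ([left, top, width, height] in pixels, round what is visible of it).
- nets.silhouettes(picture, name): "region" (420x560 bool, what is visible of it) and "box" ([left, top, width, height] in pixels, round what is visible of it).
The state is a dict: "time": time; "joint_pos": joint angles; "qd": joint speeds; "effort": joint torques, N m; "position": TCP position; "tcp_rot": TCP orientation; "contact_force": force on the tool from outside, world axes, zero at the start; "torque": the same for the moment, N m; "gripper_width": finger opening in mm.
Only numpy, scipy, OpenCV 4.12 (cv2) and the standard library are available. Lean on these libraries where they do the work, as an engineer would, in place of code of your own. Each camera call takes 0.05 s, during which the arm holds its last target.

## Working session

There is one attempt and no reset: what is moved stays moved. The work goes in short steps, Python scripts to look and compute and a shell command to move; the robot and the scene stay as the last step left them, time stands still between calls to the robot, and variables do not carry over. Pictures are saved under pics/ and viewed, and the job is handed in when it is done.

```bash
ls; mkdir -p pics
cat > h.py <<'E'
from rig import manip, capture, nets
import numpy as np, cv2
def save(p,n): cv2.imwrite('pics/'+n,cv2.cvtColor(p['pixels'],cv2.COLOR_RGB2BGR))
def proj(c,P):
    P=np.atleast_2d(P); R=np.array(c['rotation']);q=(P-np.array(c['origin']))@R
    u=q@np.array(c['mtx']).T; return u[:,:2]/u[:,2:]
def atz(c,uv,z):
    d=np.array(c['rotation'])@np.linalg.solve(np.array(c['mtx']),[uv[0],uv[1],1.]); o=np.array(c['origin'])
    return o+d*(z-o[2])/d[2]
E
python3 - <<'E'
from h import *
s=manip.state();print({k:np.round(v,2).tolist() for k,v in s.items()},manip.grasp_offset)
for n in('side','top'):
    p=capture(n);save(p,n+'0.png');print(n,np.round(p['origin'],1),np.round(p['rotation'],3).tolist(),np.round(p['mtx'],1).tolist())
    for k in ['shaker','carrier','carrier_push','keeper','keeper_knob','sample_0','sample_3','filter_0','marker_0','tape_duct']:
        try:print(k,[(round(float(r['score']),2),np.round(r['box']).tolist()) for r in nets.look_for(p,k)][:4])
        except Exception as e:print(k,e)
E
```

```text
pics
{'time': 0.0, 'joint_pos': [65.45, 19.07, -3.71, 83.7, 1.24, 77.34, -5.07], 'qd': [-0.0, -0.04, -0.11, -0.08, 0.01, 0.0, 0.01], 'effort': [0.0, -62.32, 0.03, -38.99, -0.06, 0.04, 0.0], 'position': [246.56, -573.91, 221.76], 'tcp_rot': [[0.92, 0.39, -0.0], [0.39, -0.92, 0.0], [-0.0, -0.0, -1.0]], 'contact_force': [-0.04, 0.72, -0.45], 'torque': [0.06, -0.01, -0.02], 'gripper_width': 86.56} 18.700000000000003
side [ 502.8 -761.5  775.1] [[1.0, 0.004, 0.026], [-0.018, -0.629, 0.777], [0.02, -0.778, -0.629]] [[437.5, 0.0, 275.4], [0.0, 437.5, 217.5], [0.0, 0.0, 1.0]]
shaker [(0.85, [234.0, 184.0, 88.0, 110.0])]
carrier [(0.68, [211.0, 214.0, 14.0, 32.0]), (0.63, [246.0, 208.0, 70.0, 60.0]), (0.37, [236.0, 182.0, 87.0, 113.0])]
carrier_push [(0.9, [246.0, 207.0, 69.0, 60.0])]
keeper [(0.56, [234.0, 182.0, 88.0, 112.0])]
keeper_knob []
sample_0 [(0.94, [333.0, 275.0, 21.0, 32.0]), (0.82, [256.0, 196.0, 19.0, 42.0]), (0.79, [197.0, 252.0, 19.0, 20.0]), (0.79, [341.0, 308.0, 17.0, 25.0])]
sample_3 [(0.94, [333.0, 275.0, 21.0, 32.0]), (0.82, [256.0, 196.0, 19.0, 42.0]), (0.79, [197.0, 25
[... 337 characters left out ...]
[199.0, 163.0, 148.0, 110.0])]
carrier [(0.8, [246.0, 177.0, 95.0, 82.0])]
carrier_push [(0.73, [247.0, 180.0, 96.0, 82.0])]
keeper [(0.51, [254.0, 243.0, 27.0, 12.0])]
keeper_knob [(0.49, [255.0, 245.0, 29.0, 10.0])]
sample_0 [(0.83, [252.0, 209.0, 16.0, 20.0]), (0.78, [280.0, 187.0, 17.0, 19.0]), (0.76, [333.0, 295.0, 15.0, 18.0]), (0.72, [373.0, 193.0, 14.0, 18.0])]
sample_3 [(0.83, [252.0, 209.0, 16.0, 20.0]), (0.78, [280.0, 187.0, 17.0, 19.0]), (0.76, [333.0, 295.0, 15.0, 18.0]), (0.72, [373.0, 193.0, 14.0, 18.0])]
filter_0 [(0.8, [353.0, 230.0, 17.0, 22.0]), (0.45, [200.0, 160.0, 148.0, 112.0])]
marker_0 [(0.58, [197.0, 262.0, 54.0, 5.0])]
tape_duct [(0.71, [168.0, 168.0, 40.0, 42.0])]
```

Run:
```python
import cv2
for n,(x,y,w,h) in {'side0':(180,150,200,180),'top0':(150,140,250,180)}.items():
    i=cv2.imread(f'pics/{n}.png')[y:y+h,x:x+w]; s=800/w if 600/h>800/w else 600/h
    s=min(800/w,600/h); i=cv2.resize(i,None,fx=s,fy=s,interpolation=cv2.INTER_CUBIC); print(s); cv2.imwrite(f'pics/{n}c.png',i)
```

```text
3.3333333333333335
3.2
```

View pics/side0.png

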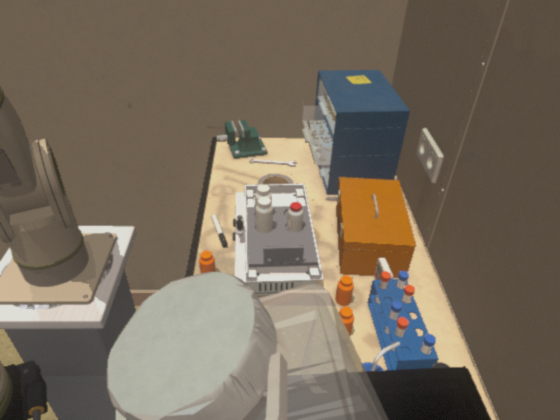

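View pics/top0.png

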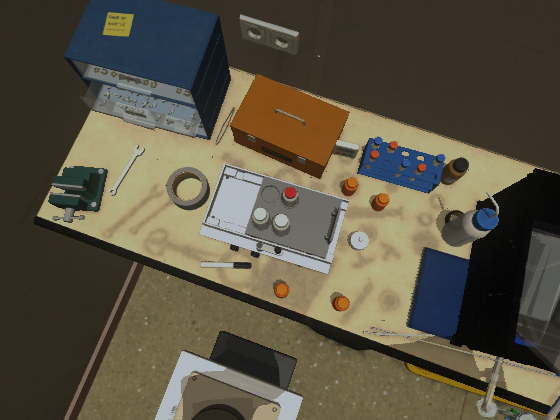

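```bash
sleep 1
```

```text
(no output)
```

View pics/top0c.png

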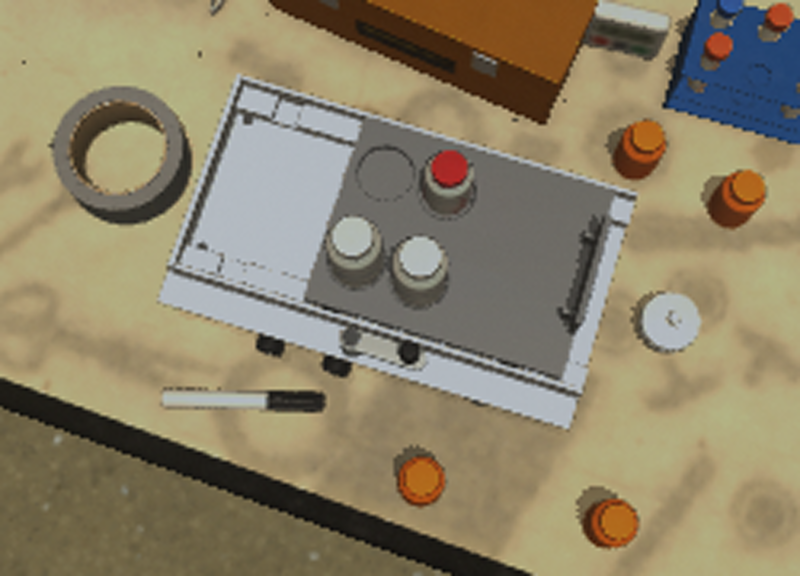

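View pics/side0c.png

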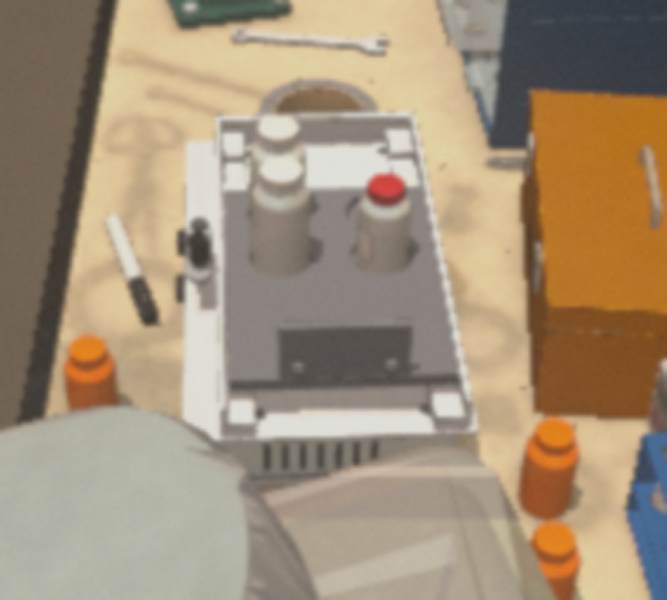

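Run:
```python
from h import *
t=capture('top');s=capture('side')
T=lambda x,y,z:np.round(atz(t,(x/3.2+150-.35,y/3.2+140-.35),z),1)
S=lambda x,y,z:np.round(atz(s,(x/3.333+180-.35,y/3.333+150-.35),z),1)
print('table front R,L',T(570,429,76),T(160,303,76))
print('fence tops: stopback,back-y,front-y,stopfront',T(240,76,104),T(635,193,104),T(580,394,104),T(171,268,104))
print('side table front near/far',S(183,431,76),S(188,142,76))
print('side fence near R, near L, far L, far R',S(476,432,104),S(222,435,104),S(219,117,104),S(412,117,104))
print('knob top T/S',T(409,349,139),S(198,224,139)); print('pivot',T(350,335,111),S(208,290,111))
print('plate top L,R T (z 155ish)',T(600,217,155),T(568,326,155)); print('S',S(280,328,155),S(411,326,155))
print('caps T', [T(*a) for a in [(352,236,188),(420,254,188),(450,167,173)]])
print('caps S', [S(*a) for a in [(278,128,188),(282,172,188),(387,187,173)]])
print('filter',T(670,318,46))
```

```text
table front R,L [ 439.4 -117.2   76. ] [424.1 208.8  76. ]
fence tops: stopback,back-y,front-y,stopfront [608.5 212.1 104. ] [ 622.5 -106.1  104. ] [ 462.3 -114.   104. ] [448.3 204.6 104. ]
side table front near/far [ 440.  -108.7   76. ] [426.5 211.9  76. ]
side fence near R, near L, far L, far R [ 625.3 -135.6  104. ] [ 466.9 -138.2  104. ] [452.7 207.6 104. ] [608.5 209.3 104. ]
knob top T/S [445.8  13.7 139. ] [445.4  26.9 139. ]
pivot [445.1  59.6 111. ] [453.1 -10.4 111. ]
plate top L,R T (z 155ish) [580.2 -84.1 155. ] [496.8 -87.1 155. ]
S [502.6 -95.6 155. ] [584.4 -93.5 155. ]
caps T [array([499.2,  75. , 188. ]), array([503.2,  26.4, 188. ]), array([573.7,  28.7, 173. ])]
caps S [array([500.6,  73.3, 188. ]), array([503.5,  22.1, 188. ]), array([574.9,  25.7, 173. ])]
filter [ 552.9 -166.8   46. ]
```

Run:
```python
from h import *
t=capture('top');s=capture('side')
print('start px',proj(t,[[246,-574,222]]))
for uv in [(525,172),(470,240),(458,345),(560,375),(420,250),(410,330)]: print(uv,[np.round(atz(t,uv,z)[:2]) for z in (0,250,500)])
print('wash',atz(t,(487,215),150),'orange',atz(t,(342,300),70),atz(t,(281,288),70))
th=np.radians(2.6);R=np.array([[np.cos(th),-np.sin(th)],[np.sin(th),np.cos(th)]]);o=np.array([536,48.])
def W(l): l=np.array(l,float);return np.c_[l[:,:2]@R.T+o,l[:,2]]
P=W([[sx*76.7,sy*165,104] for sx,sy in((-1,-1),(1,-1),(1,1),(-1,1))])
Q=W([[sx*96.5,sy*165,76] for sx,sy in((-1,-1),(1,-1),(1,1),(-1,1))])
for n,c,(x,y,w,h),k in (('t',t,(150,140,250,180),3.2),('s',s,(180,150,200,180),3.333)):
    i=cv2.cvtColor(c['pixels'],cv2.COLOR_RGB2BGR)[y:y+h,x:x+w];i=cv2.resize(i,None,fx=k,fy=k,interpolation=cv2.INTER_CUBIC)
    f=lambda X:np.int32((proj(c,X)-[x,y]+.35)*k)
    cv2.polylines(i,[f(P)],True,(0,0,255),1);cv2.polylines(i,[f(Q)],True,(0,255,0),1)
    for p,col in (([445.5,14,139],(255,0,255)),([445.5,14,111],(255,0,255)),([445,59,109],(255,255,0))): cv2.circle(i,tuple(int(v) for v in f([p])[0]),4,col,1)
    cv2.imwrite(f'pics/ov_{n}.png',i)
```

```text
start px [[537.3261597  447.06325631]]
(525, 172) [array([ 897., -546.]), array([ 761., -430.]), array([ 625., -313.])]
(470, 240) [array([ 661., -448.]), array([ 578., -354.]), array([ 496., -260.])]
(458, 345) [array([ 392., -482.]), array([ 371., -380.]), array([ 350., -278.])]
(560, 375) [array([ 408., -732.]), array([ 384., -573.]), array([ 359., -414.])]
(420, 250) [array([ 590., -331.]), array([ 524., -264.]), array([ 458., -196.])]
(410, 330) [array([ 386., -360.]), array([ 367., -286.]), array([ 347., -212.])]
wash [ 681.74282316 -414.97819263  150.        ] orange [ 392.52091925 -168.87464098   70.        ] [369.83751671 -22.86472413  70.        ]
```

View pics/ov_t.png

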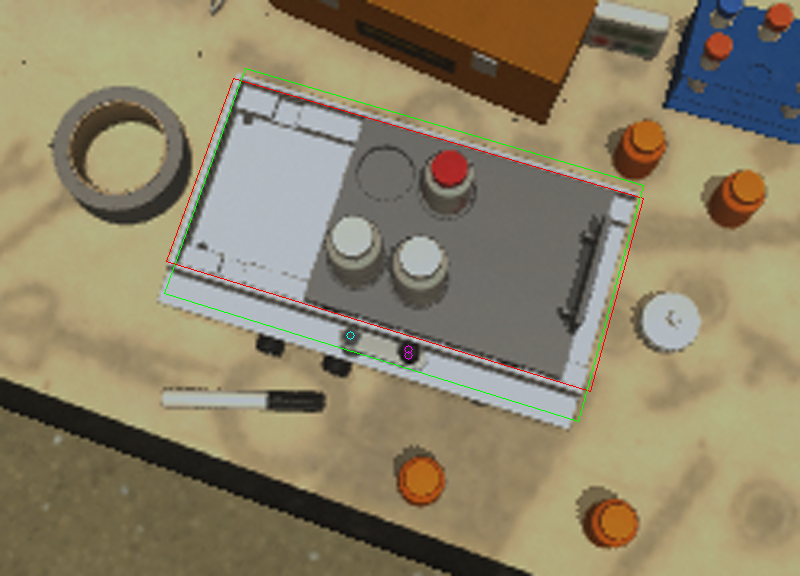

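View pics/ov_s.png

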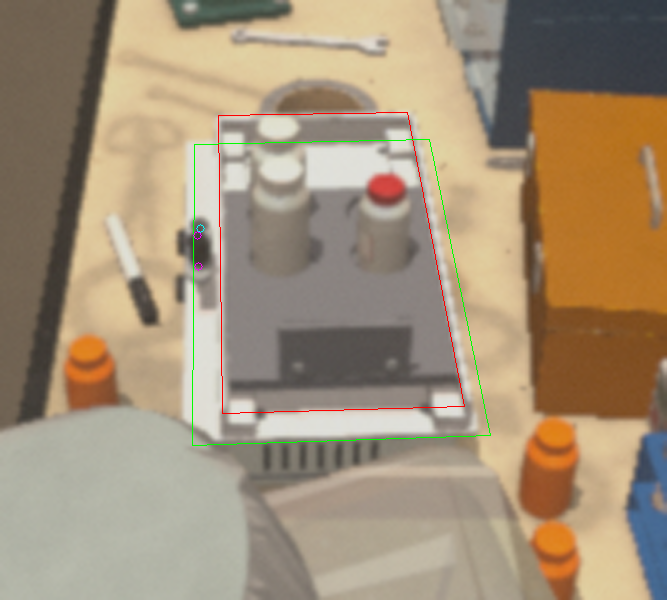

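```bash
cat >> h.py <<'E'
def to(*W):
    s=manip.state();R=np.array(s['tcp_rot']);p=np.array(s['position'])
    print('t',round(s['time'],2),'p',np.round(p,1),'F',np.round(s['contact_force'],1),'xang',np.round(np.degrees(np.arctan2(R[1,0],R[0,0])),2),'zax',np.round(R[:,2],3))
    for w in W: print(w,np.round((np.array(w)-p)@R/10,2))
E
python3 -c "
from h import *
to([280,-430,222],[300,-290,222],[541,-140,222])"
```

```text
t 1.3 p [ 246.7 -574.3  222.6] F [ 0.7  0.2 -0.8] xang 23.25 zax [ 0. -0. -1.]
[280, -430, 222] [  8.75 -11.94   0.06]
[300, -290, 222] [ 16.12 -24.02   0.05]
[541, -140, 222] [ 44.18 -28.29   0.05]
```

```bash
python3 -m jog '{"delta_pos":[[1.5,-2,0],[3.5,-5,0],[5.5,-8,0],[8,-11,0],[10,-14,0],[12,-17,0],[14,-20,0],[16,-23,0],[18.5,-24.2,0],[21.5,-24.8,0],[24.5,-25.3,0],[27.5,-25.8,0],[30.5,-26.2,0],[33.5,-26.7,0],[36.5,-27.1,0],[39,-27.5,0],[41.5,-27.9,0],[43,-28.1,0],[44.2,-28.3,0],[44.2,-28.3,0]],"twist":[-3,-7,-11,-15,-20,-25,-30,-35,-40,-45,-50,-55,-60,-64,-67,-69.4,-69.4,-69.4,-69.4,-69.4]}' 0 20
python3 - <<'E'
from h import *
to([541,-130,122],[541,-120,122])
t=capture('top');s=capture('side');save(t,'t1.png');save(s,'s1.png')
E
```

```text
time: 2.97
position: [542.5, -137.9, 222.4]
tcp_rot: [[-0.049, 0.999, 0.0], [0.999, 0.049, 0.001], [0.001, 0.0, -1.0]]
contact_force: [0.4, 0.0, 0.3]
gripper_width: 0.6
t 2.97 p [ 542.5 -137.9  222.4] F [0.4 0.  0.3] xang 92.79 zax [ 0.     0.001 -1.   ]
[541, -130, 122] [ 0.79 -0.11 10.04]
[541, -120, 122] [ 1.78 -0.06 10.04]
```

View pics/s1.png

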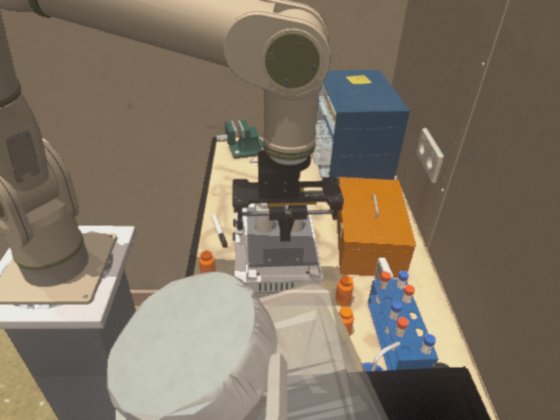

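View pics/t1.png

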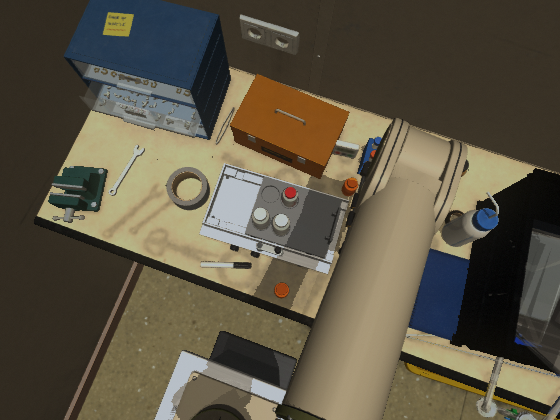

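Run:
```python
from h import *
t=capture('top');s=capture('side')
print('box front-bottom R corner',atz(t,(322,175),0),'top corner R',[atz(t,(337,141),z).round() for z in(50,100,150)], 'L bottom',atz(t,(234,139),0),'L top',[atz(t,(234,127),z).round() for z in(50,100,150)])
print('side: near-left bottom',atz(s,(339,273),0),'near left top',[atz(s,(341,243),z).round() for z in(50,100,150)],'far left top',[atz(s,(341,179),z).round() for z in(50,100,150)])
# plate in side now
i=cv2.resize(cv2.cvtColor(s['pixels'],cv2.COLOR_RGB2BGR)[170:300,210:380],None,fx=4.6,fy=4.6,interpolation=cv2.INTER_CUBIC);cv2.imwrite('pics/s1c.png',i)
```

```text
box front-bottom R corner [699.8017107  -25.05052164   0.        ] top corner R [array([786., -33.,  50.]), array([763., -33., 100.]), array([740., -33., 150.])] L bottom [717.21106108 240.10105892   0.        ] L top [array([731., 240.,  50.]), array([710., 227., 100.]), array([690., 214., 150.])]
side: near-left bottom [687.00013965 -17.80849359   0.        ] near left top [array([693.,  36.,  50.]), array([680., -19., 100.]), array([667., -74., 150.])] far left top [array([732., 319.,  50.]), array([716., 244., 100.]), array([700., 170., 150.])]
```

View pics/s1c.png

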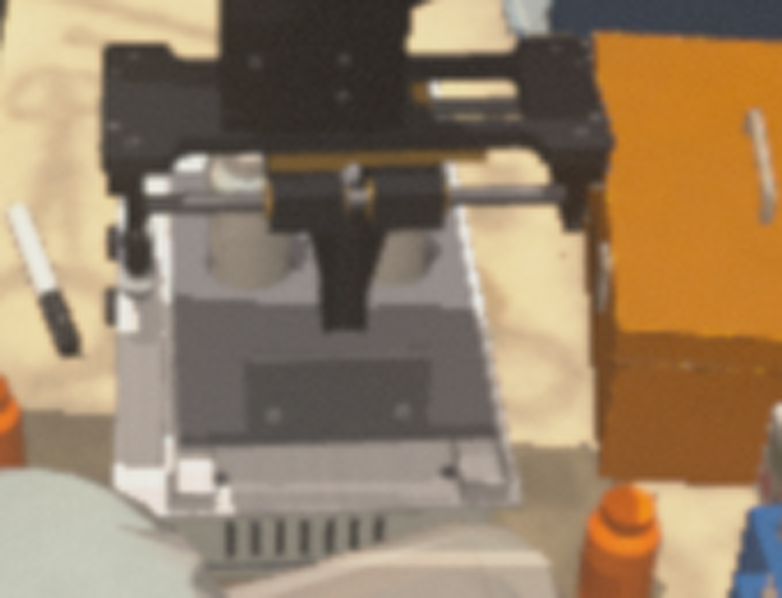

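```bash
python3 -m jog '{"delta_pos":[[0,0,2],[0,0,5],[0,0,8],[0.4,-0.1,9.5],[0.8,-0.1,10.1],[1.2,-0.1,10.1],[1.6,-0.1,10.1],[1.8,-0.1,10.1],[1.8,-0.1,10.1]],"twist":[0,0,0,0,0,0,0,0,0]}'
python3 - <<'E'
from h import *
to([541,-110,122])
s=capture('side');t=capture('top')
i=cv2.resize(cv2.cvtColor(s['pixels'],cv2.COLOR_RGB2BGR)[170:300,210:380],None,fx=4.6,fy=4.6,interpolation=cv2.INTER_CUBIC);cv2.imwrite('pics/s2c.png',i)
i=cv2.resize(cv2.cvtColor(t['pixels'],cv2.COLOR_RGB2BGR)[140:320,150:400],None,fx=3.2,fy=3.2,interpolation=cv2.INTER_CUBIC);cv2.imwrite('pics/t2c.png',i)
E
```

```text
time: 3.92
position: [539.4, -122.5, 123.1]
tcp_rot: [[-0.046, 0.999, 0.002], [0.999, 0.046, -0.001], [-0.001, 0.002, -1.0]]
contact_force: [0.5, -0.9, -0.5]
gripper_width: 0.5
t 3.92 p [ 539.4 -122.5  123.1] F [ 0.5 -0.9 -0.5] xang 92.61 zax [ 0.002 -0.001 -1.   ]
[541, -110, 122] [1.24 0.21 0.11]
```

View pics/s2c.png

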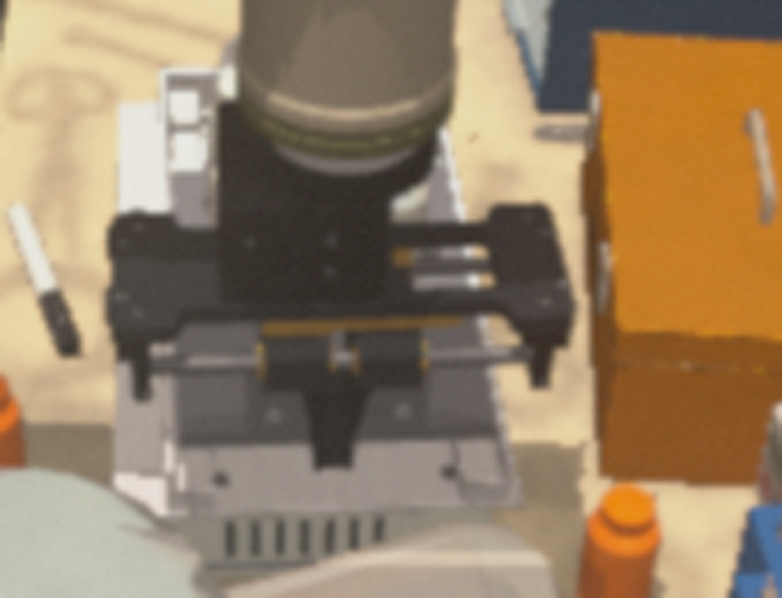

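View pics/t2c.png

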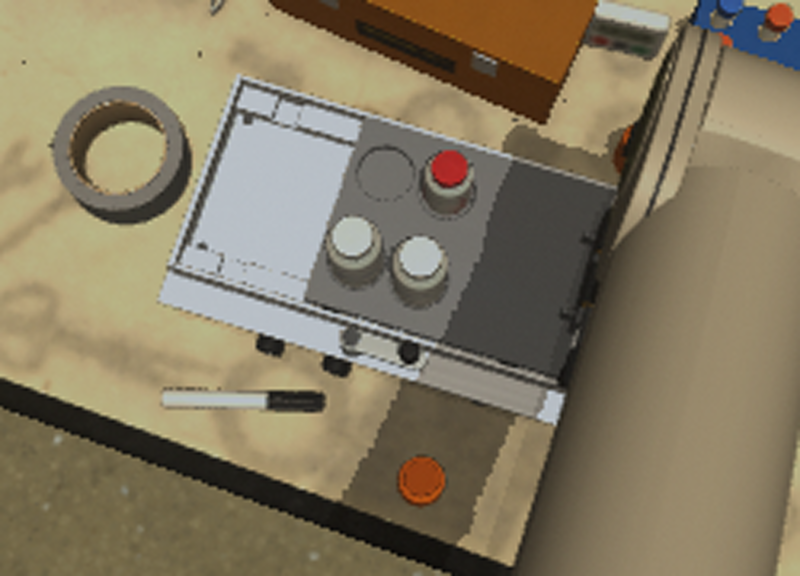

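```bash
python3 -m jog '{"delta_pos":[[0.2,0.1,0],[0.4,0.1,0.1],[0.6,0.1,0.1],[0.8,0.1,0.1],[1.0,0.1,0.1],[1.2,0.1,0.1],[1.4,0.1,0.1],[1.6,0.1,0.1],[1.8,0.1,0.1],[2.0,0.1,0.1],[2.2,0.1,0.1],[2.4,0.1,0.1],[2.6,0.1,0.1],[2.8,0.1,0.1],[3.0,0.1,0.1],[3.2,0.1,0.1],[3.4,0.1,0.1],[3.6,0.1,0.1],[3.8,0.1,0.1],[4.0,0.1,0.1]],"twist":[0,0,0,0,0,0,0,0,0,0,0,0,0,0,0,0,0,0,0,0]}'
python3 - <<'E'
from h import *
to([541,-110,122])
t=capture('top')
i=cv2.resize(cv2.cvtColor(t['pixels'],cv2.COLOR_RGB2BGR)[140:320,150:400],None,fx=3.2,fy=3.2,interpolation=cv2.INTER_CUBIC);cv2.imwrite('pics/t3c.png',i)
T=lambda x,y,z:np.round(atz(t,(x/3.2+150-.35,y/3.2+140-.35),z),1)
print('notch front rail',T(190,255,90),T(222,265,90),T(275,107,90),T(300,112,90))
E
```

```text
time: 5.68
position: [538.3, -83.0, 121.6]
tcp_rot: [[-0.045, 0.999, 0.001], [0.999, 0.045, -0.001], [-0.001, 0.001, -1.0]]
contact_force: [0.6, -3.6, 0.2]
gripper_width: 0.6
t 5.68 p [538.3 -83.  121.6] F [ 0.6 -3.6  0.2] xang 92.57 zax [ 0.001 -0.001 -1.   ]
[541, -110, 122] [-2.71  0.15 -0.04]
notch front rail [464.7 198.1  90. ] [465.7 172.2  90. ] [598.1 180.2  90. ] [600.9 160.2  90. ]
```

View pics/t3c.png

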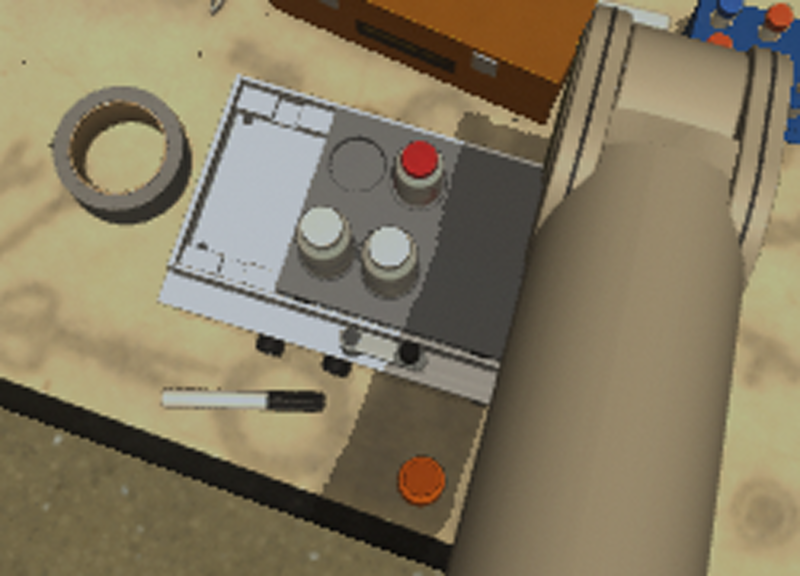

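```bash
python3 -m jog '{"delta_pos":[[0.2,0.1,0],[0.4,0.1,0],[0.6,0.1,0],[0.8,0.1,0],[1.0,0.1,0],[1.2,0.1,0],[1.4,0.1,0],[1.6,0.1,0],[1.8,0.1,0],[2.0,0.1,0],[2.2,0.1,0],[2.4,0.1,0],[2.6,0.1,0],[2.8,0.1,0],[3.0,0.1,0],[3.2,0.1,0],[3.4,0.1,0],[3.6,0.1,0],[3.8,0.1,0],[4.0,0.1,0]],"twist":[0,0,0,0,0,0,0,0,0,0,0,0,0,0,0,0,0,0,0,0]}'
python3 - <<'E'
from h import *
to([541,-110,122])
t=capture('top')
i=cv2.resize(cv2.cvtColor(t['pixels'],cv2.COLOR_RGB2BGR)[140:320,150:400],None,fx=3.2,fy=3.2,interpolation=cv2.INTER_CUBIC);cv2.imwrite('pics/t4c.png',i)
E
```

```text
time: 7.4
position: [537.5, -42.3, 121.6]
tcp_rot: [[-0.045, 0.999, 0.001], [0.999, 0.045, -0.001], [-0.001, 0.001, -1.0]]
contact_force: [0.0, -3.7, 0.6]
gripper_width: 0.4
t 7.4 p [537.5 -42.3 121.6] F [ 0.  -3.7  0.6] xang 92.6 zax [ 0.001 -0.001 -1.   ]
[541, -110, 122] [-6.78  0.04 -0.03]
```

View pics/t4c.png

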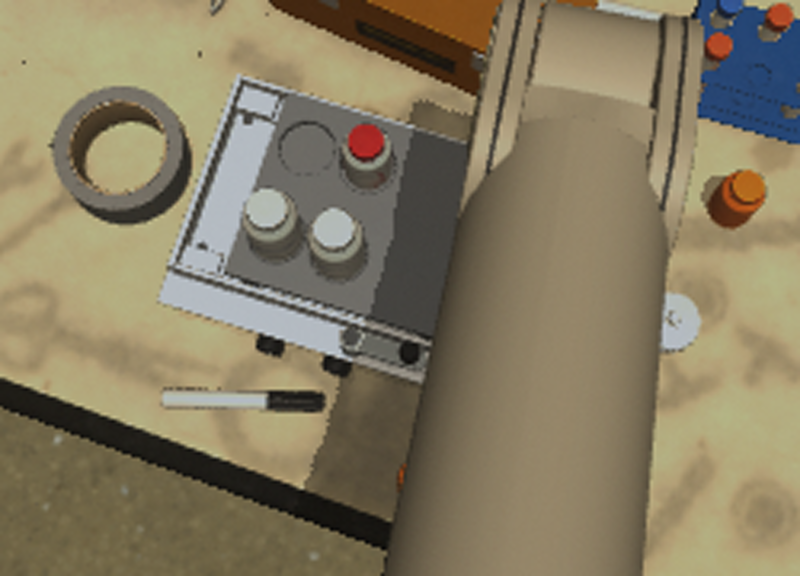

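```bash
for k in 1; do python3 -m jog '{"delta_pos":[[0.1,0,0],[0.2,0,0],[0.3,0,0],[0.4,0,0],[0.5,0,0],[0.6,0,0]],"twist":[0,0,0,0,0,0]}'; done; python3 -m jog '{"delta_pos":[[0.1,0,0],[0.2,0,0],[0.3,0,0],[0.4,0,0],[0.5,0,0],[0.6,0,0]],"twist":[0,0,0,0,0,0]}'
```

```text
time: 7.95
position: [537.2, -35.7, 121.5]
tcp_rot: [[-0.046, 0.999, 0.001], [0.999, 0.046, -0.001], [-0.001, 0.001, -1.0]]
contact_force: [0.0, -3.4, 0.7]
gripper_width: 0.4
time: 8.45
position: [536.9, -29.6, 121.5]
tcp_rot: [[-0.046, 0.999, 0.001], [0.999, 0.046, -0.001], [-0.001, 0.001, -1.0]]
contact_force: [0.4, -4.2, 1.0]
gripper_width: 0.8
```

```bash
python3 -m jog '{"delta_pos":[[0.1,0,0],[0.2,0,0],[0.3,0,0],[0.4,0,0],[0.5,0,0]],"twist":[0,0,0,0,0]}'
```

```text
time: 8.87
position: [536.6, -24.4, 121.5]
tcp_rot: [[-0.046, 0.999, 0.001], [0.999, 0.046, -0.001], [-0.001, 0.001, -1.0]]
contact_force: [0.4, -3.8, 0.5]
gripper_width: 0.7
```

```bash
python3 -m jog '{"delta_pos":[[0.1,0,0],[0.2,0,0],[0.3,0,0],[0.4,0,0]],"twist":[0,0,0,0]}'
```

```text
time: 9.2
position: [536.5, -20.8, 121.5]
tcp_rot: [[-0.046, 0.999, 0.001], [0.999, 0.046, -0.002], [-0.002, 0.001, -1.0]]
contact_force: [-0.1, -7.8, 0.2]
gripper_width: 0.6
```

Run:
```python
from h import *
to([541,-110,122])
t=capture('top');s=capture('side')
i=cv2.resize(cv2.cvtColor(t['pixels'],cv2.COLOR_RGB2BGR)[150:270,190:350],None,fx=5,fy=5,interpolation=cv2.INTER_CUBIC);cv2.imwrite('pics/t5c.png',i)
i=cv2.resize(cv2.cvtColor(s['pixels'],cv2.COLOR_RGB2BGR)[170:300,210:380],None,fx=4.6,fy=4.6,interpolation=cv2.INTER_CUBIC);cv2.imwrite('pics/s5c.png',i)
```

```text
t 9.2 p [536.5 -20.8 121.5] F [-0.1 -7.8  0.2] xang 92.62 zax [ 0.001 -0.002 -1.   ]
[541, -110, 122] [-8.93  0.05 -0.04]
```

View pics/t5c.png

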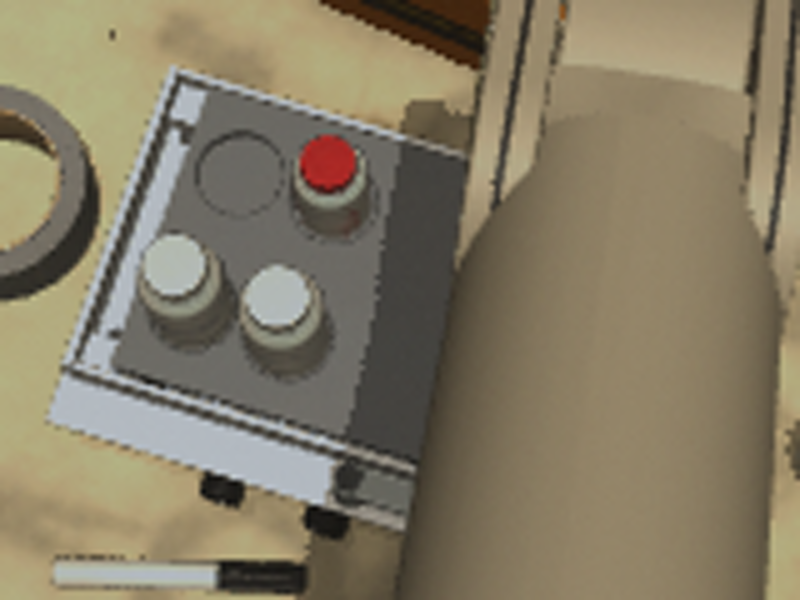

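View pics/s5c.png

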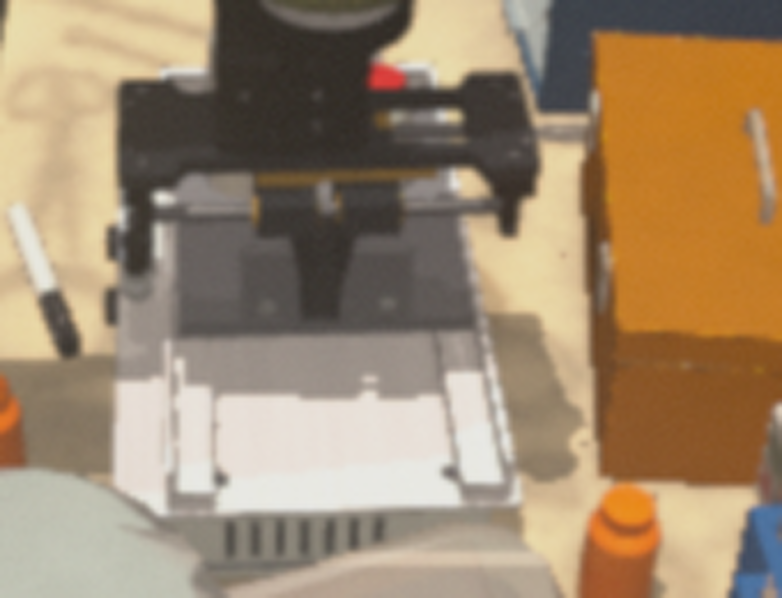

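```bash
python3 -m jog '{"delta_pos":[[0.1,0,0],[0.2,0,0]],"twist":[0,0]}'
```

```text
time: 9.47
position: [536.4, -20.7, 121.5]
tcp_rot: [[-0.044, 0.999, 0.001], [0.999, 0.044, -0.004], [-0.004, 0.001, -1.0]]
contact_force: [0.7, -12.3, 1.3]
gripper_width: 0.3
```

```bash
python3 -m jog '{"delta_pos":[[-0.5,0,0],[-1.5,0,0],[-3,0,0],[-4.5,0,-2],[-6,-1,-5],[-7,-3,-8],[-8,-6,-9],[-8,-9,-9],[-8,-11,-9],[-8,-11,-9]],"twist":[0,0,0,0,0,0,0,0,0,0]}'
python3 - <<'E'
from h import *
to([541,-110,122])
t=capture('top');s=capture('side')
i=cv2.resize(cv2.cvtColor(t['pixels'],cv2.COLOR_RGB2BGR)[150:270,190:350],None,fx=5,fy=5,interpolation=cv2.INTER_CUBIC);cv2.imwrite('pics/t6c.png',i)
i=cv2.resize(cv2.cvtColor(s['pixels'],cv2.COLOR_RGB2BGR)[170:300,210:380],None,fx=4.6,fy=4.6,interpolation=cv2.INTER_CUBIC);cv2.imwrite('pics/s6c.png',i)
E
```

```text
time: 10.3
position: [427.2, -105.9, 212.0]
tcp_rot: [[-0.042, 0.999, 0.001], [0.999, 0.042, -0.005], [-0.005, 0.001, -1.0]]
contact_force: [1.0, -0.4, 1.2]
gripper_width: 0.5
t 10.3 p [ 427.2 -105.9  212. ] F [ 1.  -0.4  1.2] xang 92.43 zax [ 0.001 -0.005 -1.   ]
[541, -110, 122] [-0.85 11.35  9.01]
```

View pics/t6c.png

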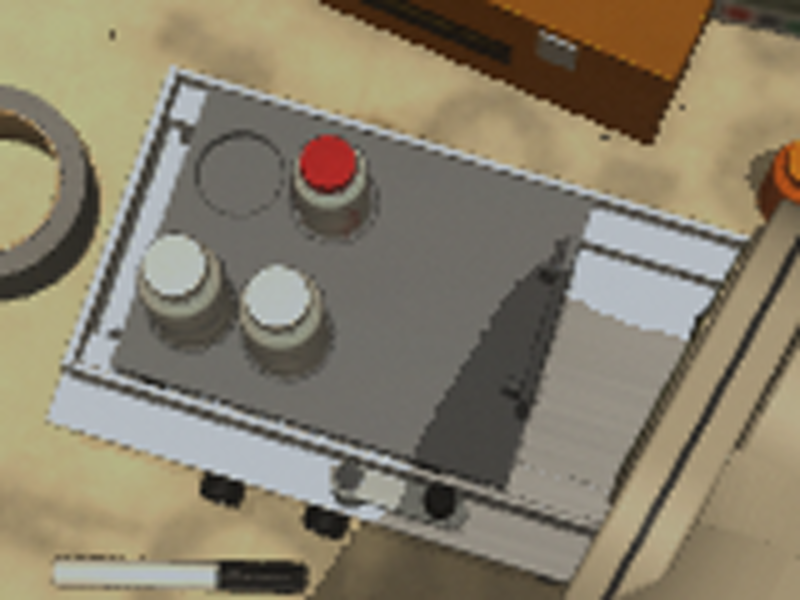

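View pics/s6c.png

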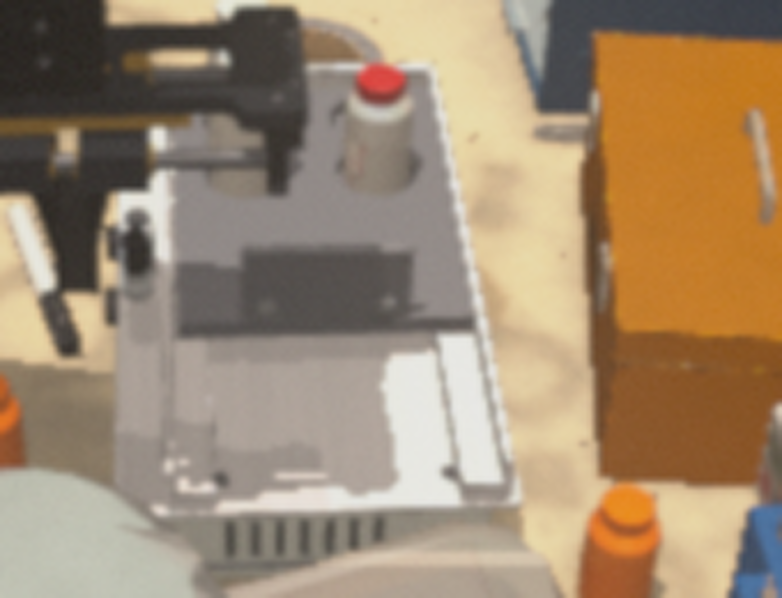

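```bash
cat > red.py <<'E'
from h import *
def red(im):
    h=cv2.cvtColor(im,cv2.COLOR_BGR2HSV);m=(((h[...,0]<5)|(h[...,0]>174))&(h[...,1]>150)&(h[...,2]>80)).astype(np.uint8)
    n,l,st,c=cv2.connectedComponentsWithStats(m);return [(c[i],st[i]) for i in range(1,n) if st[i,4]>30]
t=capture('top');s=capture('side')
def tri(a,b):
    A=[];B=[]
    for c,uv in((t,a),(s,b)):
        d=np.array(c['rotation'])@np.linalg.solve(np.array(c['mtx']),[*uv,1.]);d/=np.linalg.norm(d);M=np.eye(3)-np.outer(d,d);A.append(M);B.append(M@np.array(c['origin']))
    return np.linalg.lstsq(np.vstack(A),np.hstack(B),rcond=None)[0]
bgr=lambda c:cv2.cvtColor(c['pixels'],cv2.COLOR_RGB2BGR)
for I,J in((cv2.imread('pics/top0.png'),cv2.imread('pics/side0.png')),(bgr(t),bgr(s))):
    a=[c for c,st in red(I) if 240<c[0]<300 and c[1]<210];b=[c for c,st in red(J) if 270<c[0]<310 and 150<c[1]<225]
    print(a,b,tri(a[0],b[0]).round(1))
E
python3 red.py
```

```text
[array([290., 192.])] [array([295.45098039, 205.70588235])] [574.3  29.4 170.2]
[array([255.06451613, 181.96774194])] [array([292.27272727, 187.34090909])] [571.8 114.3 161.8]
```

```bash
cat >> red.py <<'E'
print('knob',tri((277.4,248.6),(239.3,216.6)))
for c in(t,s):
    for n in('keeper_knob',): print([(round(float(r['score']),2),np.round(r['box'],1)) for r in nets.look_for(c,n)][:2])
x,y,w,h=225,195,40,60
i=cv2.resize(bgr(s)[y:y+h,x:x+w],None,fx=10,fy=10,interpolation=cv2.INTER_CUBIC)
j=cv2.resize(bgr(t)[225:275,240:310],None,fx=10,fy=10,interpolation=cv2.INTER_CUBIC);
o=np.zeros((600,1100,3),np.uint8);o[:600,:400]=i;o[:500,400:1100]=j;cv2.imwrite('pics/kn.png',cv2.resize(o,None,fx=.7,fy=.7))
to([400,16,212],[400,16,126])
E
python3 red.py
```

```text
[array([290., 192.])] [array([295.45098039, 205.70588235])] [574.3  29.4 170.2]
[array([255.05319149, 182.0212766 ])] [array([292.2       , 187.26666667])] [571.6 114.3 162.1]
knob [445.64793594  13.60143129 150.07670202]
[(0.5, array([259.7, 243.6,  24.1,   8.9]))]
[(0.73, array([275.6, 175.4,  20.1,   6.9])), (0.65, array([236.7, 212.6,   8. ,  24. ]))]
t 10.7 p [ 430.4 -104.8  211.4] F [-0.5  0.   0.3] xang 92.57 zax [ 0.001 -0.003 -1.   ]
[400, 16, 212] [12.21 -2.5  -0.1 ]
[400, 16, 126] [12.23 -2.51  8.5 ]
```

View pics/kn.png

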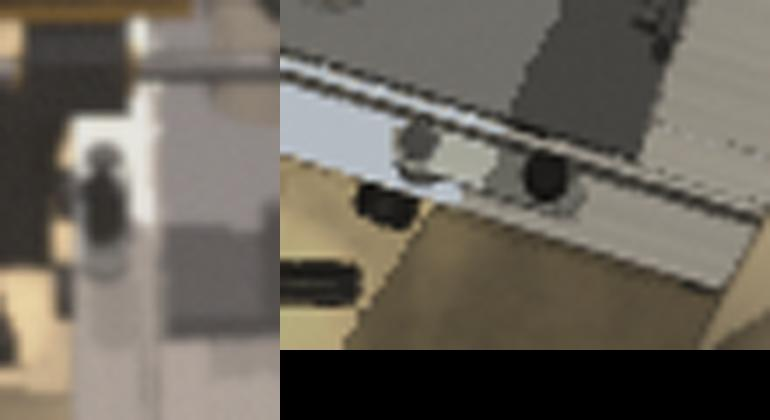

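Run:
```python
from h import *
t=capture('top');s=capture('side')
print('knob T',atz(t,(277.4,249.5),137),'S',atz(s,(239.0,224),128),'piv T',[atz(t,(259.2,244.3),z)[:2] for z in (110,116)],'S',atz(s,(239.2,217),116))
```

```text
knob T [444.36510867  13.30121822 137.        ] S [445.50510245  14.33301072 128.        ] piv T [array([445.49313903,  59.29336427]), array([444.61165784,  58.71643691])] S [443.69353517  54.88310259 116.        ]
```

```bash
python3 -m jog '{"delta_pos":[[1.5,-0.3,0],[4,-0.8,0],[7,-1.3,0],[10,-1.6,1],[11.4,-1.7,3],[11.6,-1.7,6],[11.6,-1.7,8.5],[11.6,-1.7,9.1],[11.6,-1.7,9.1]],"twist":[0,0,0,0,0,0,0,0,0]}'
python3 - <<'E'
from h import *
s=manip.state();p=np.array(s['position'])[:2]-[444.5,58.5];R=np.array(s['tcp_rot']);to()
q=p@R[:2,:2];print('v,u',q)
for u,v in[(-22,-46),(-17.5,-46),(2,-50),(16.3,-46.6),(28,-39),(38.5,-28.6),(45,-18.6)]: print((np.array([v,u])-q)/10)
s=capture('side');save(s,'s7.png')
i=cv2.resize(cv2.cvtColor(s['pixels'],cv2.COLOR_RGB2BGR)[170:300,190:360],None,fx=4.6,fy=4.6,interpolation=cv2.INTER_CUBIC);cv2.imwrite('pics/s7c.png',i)
E
```

```text
time: 11.55
position: [406.9, 10.4, 118.9]
tcp_rot: [[-0.045, 0.999, -0.002], [0.999, 0.045, -0.003], [-0.002, -0.002, -1.0]]
contact_force: [-0.2, -0.4, -0.6]
gripper_width: 0.4
t 11.55 p [406.9  10.4 118.9] F [-0.2 -0.4 -0.6] xang 92.6 zax [-0.002 -0.003 -1.   ]
v,u [-46.30158162 -39.75825132]
[0.03015816 1.77582513]
[0.03015816 2.22582513]
[-0.36984184  4.17582513]
[-0.02984184  5.60582513]
[0.73015816 6.77582513]
[1.77015816 7.82582513]
[2.77015816 8.47582513]
```

View pics/s7c.png

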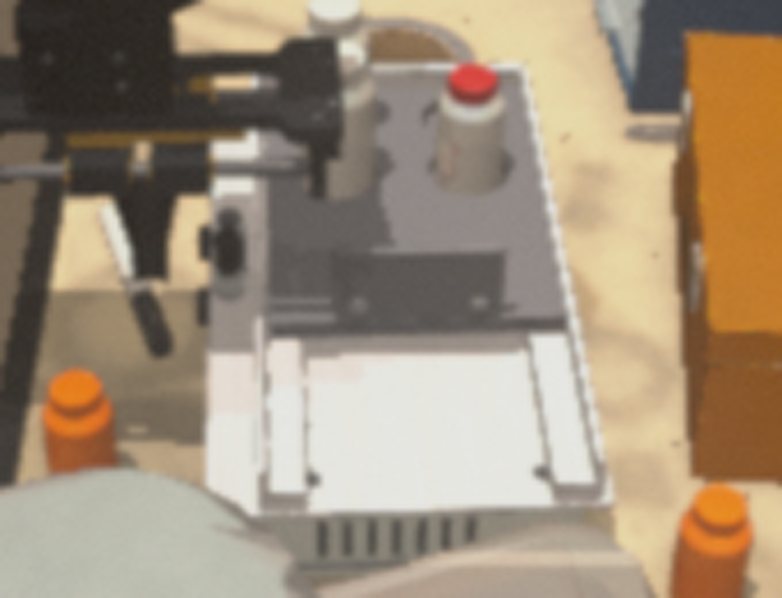

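Run:
```python
from h import *
s=capture('side')
for y in(-15,10,30):
  print(y,[(z,proj(s,[[492,y,z]]).round(1).tolist()) for z in(140,160,180,190)])
print(proj(s,[[406.9,10.4,118.9]]))
```

```text
-15 [(140, [[259.0, 228.4]]), (160, [[259.0, 221.5]]), (180, [[259.0, 214.4]]), (190, [[258.9, 210.8]])]
10 [(140, [[259.1, 221.3]]), (160, [[259.1, 214.4]]), (180, [[259.1, 207.4]]), (190, [[259.1, 203.8]])]
30 [(140, [[259.2, 215.8]]), (160, [[259.2, 209.0]]), (180, [[259.2, 202.0]]), (190, [[259.2, 198.4]])]
[[222.2935023  228.05465197]]
```

```bash
python3 -m jog '{"delta_pos":[[0,0.5,0],[0,1.0,0],[0,1.5,0],[0,1.8,0],[0,2.1,0],[0,2.4,0],[-0.1,2.8,0],[-0.2,3.2,0],[-0.3,3.6,0],[-0.4,4.0,0],[-0.35,4.4,0],[-0.25,4.8,0],[-0.15,5.2,0],[0,5.6,0],[0,5.6,0]],"twist":[0,0,0,0,0,0,0,0,0,0,0,0,0,0,0]}'
python3 - <<'E'
from h import *
s=manip.state();p=np.array(s['position'])[:2]-[444.5,58.5];R=np.array(s['tcp_rot']);to()
q=p@R[:2,:2];print('v,u',q)
for u,v in[(28,-39),(38.5,-28.6),(45,-18.6)]: print((np.array([v,u])-q)/10)
s=capture('side');t=capture('top')
i=cv2.resize(cv2.cvtColor(s['pixels'],cv2.COLOR_RGB2BGR)[170:300,190:360],None,fx=4.6,fy=4.6,interpolation=cv2.INTER_CUBIC);cv2.imwrite('pics/s8c.png',i)
i=cv2.resize(cv2.cvtColor(t['pixels'],cv2.COLOR_RGB2BGR)[150:270,190:350],None,fx=5,fy=5,interpolation=cv2.INTER_CUBIC);cv2.imwrite('pics/t8c.png',i)
E
```

```text
time: 12.9
position: [465.6, 12.8, 121.3]
tcp_rot: [[-0.045, 0.999, 0.002], [0.999, 0.045, -0.003], [-0.003, 0.002, -1.0]]
contact_force: [0.4, -0.6, -0.0]
gripper_width: 0.4
t 12.9 p [465.6  12.8 121.3] F [ 0.4 -0.6 -0. ] xang 92.57 zax [ 0.002 -0.003 -1.   ]
v,u [-46.5723789   19.00957441]
[0.75723789 0.89904256]
[1.79723789 1.94904256]
[2.79723789 2.59904256]
```

View pics/s8c.png

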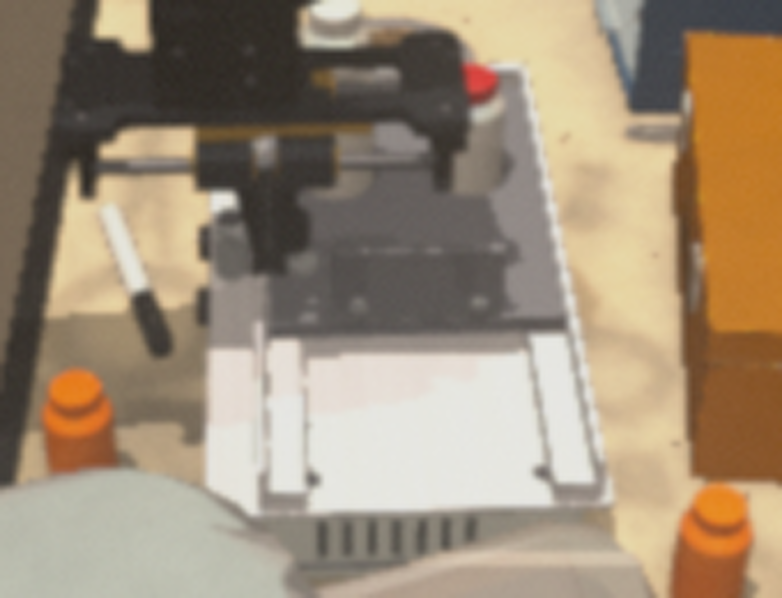

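View pics/t8c.png

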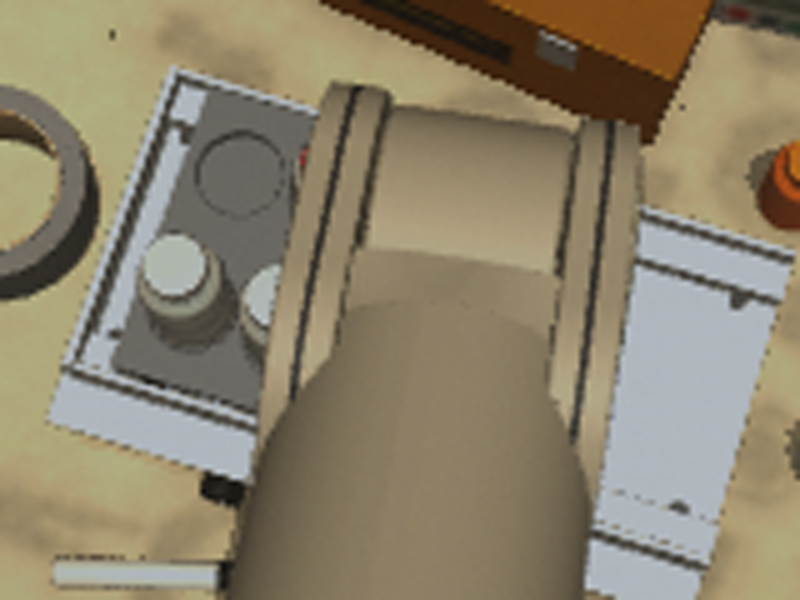

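```bash
python3 -m jog '{"delta_pos":[[0.3,0.3,0],[0.5,0.6,0],[0.8,0.9,0],[1.1,1.2,0],[1.4,1.6,0],[1.8,1.95,0],[2.1,2.15,0],[2.4,2.3,0],[2.6,2.45,0],[2.7,2.5,0]],"twist":[0,0,0,0,0,0,0,0,0,0]}'
python3 - <<'E'
from h import *
s=manip.state();p=np.array(s['position'])[:2]-[444.5,58.5];R=np.array(s['tcp_rot']);to()
q=p@R[:2,:2];print('v,u',q)
s=capture('side')
i=cv2.resize(cv2.cvtColor(s['pixels'],cv2.COLOR_RGB2BGR)[170:300,190:360],None,fx=4.6,fy=4.6,interpolation=cv2.INTER_CUBIC);cv2.imwrite('pics/s9c.png',i)
E
```

```text
time: 13.83
position: [489.1, 41.2, 121.4]
tcp_rot: [[-0.045, 0.999, 0.002], [0.999, 0.045, -0.003], [-0.003, 0.002, -1.0]]
contact_force: [-1.2, -1.5, 1.0]
gripper_width: 0.3
t 13.83 p [489.1  41.2 121.4] F [-1.2 -1.5  1. ] xang 92.59 zax [ 0.002 -0.003 -1.   ]
v,u [-19.26470722  43.72497365]
```

View pics/s9c.png

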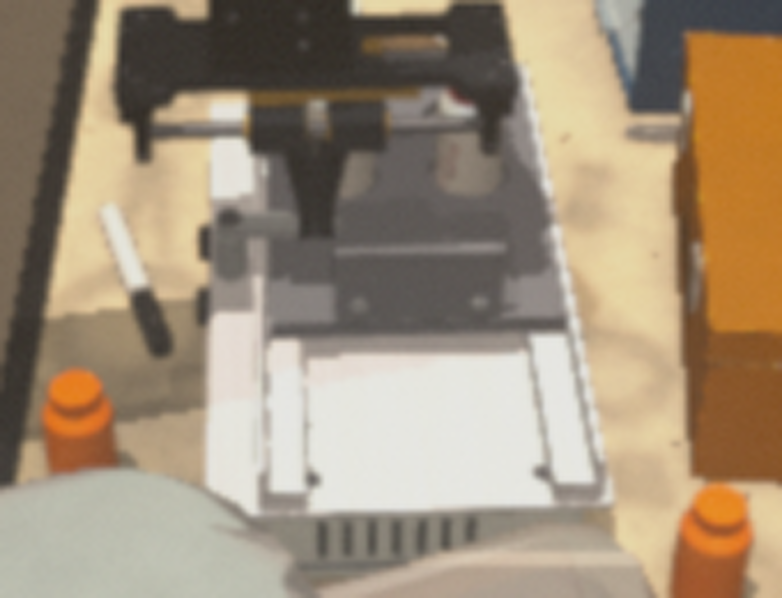

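```bash
python3 -m jog '{"delta_pos":[[0.1,0,0],[0.2,0,0],[0.2,0,0]],"twist":[0,0,0]}' && python3 -m jog '{"delta_pos":[[-0.5,0,0],[-1.5,-1,-0.5],[-2,-2,-3],[-2.5,-4,-6],[-4,-6,-9],[-7,-8,-10],[-10,-9,-10],[-12,-9,-10],[-15,-9,-10],[-18,-9,-10],[-18,-9,-10]],"twist":[0,0,0,0,0,0,0,0,0,0,0]}'
python3 - <<'E'
from h import *
to()
s=capture('side');t=capture('top')
i=cv2.resize(cv2.cvtColor(s['pixels'],cv2.COLOR_RGB2BGR)[170:300,190:360],None,fx=4.6,fy=4.6,interpolation=cv2.INTER_CUBIC);cv2.imwrite('pics/s10c.png',i)
i=cv2.resize(cv2.cvtColor(t['pixels'],cv2.COLOR_RGB2BGR)[150:270,190:350],None,fx=5,fy=5,interpolation=cv2.INTER_CUBIC);cv2.imwrite('pics/t10c.png',i)
E
python3 red.py|head -2
```

```text
time: 14.13
position: [489.1, 43.4, 121.5]
tcp_rot: [[-0.045, 0.999, 0.003], [0.999, 0.045, -0.003], [-0.003, 0.003, -1.0]]
contact_force: [0.4, -0.5, 0.3]
gripper_width: 0.1
time: 15.05
position: [406.1, -145.8, 221.5]
tcp_rot: [[-0.039, 0.999, 0.003], [0.999, 0.039, -0.003], [-0.003, 0.003, -1.0]]
contact_force: [-0.8, -1.0, -1.2]
gripper_width: 0.8
t 15.05 p [ 406.1 -145.8  221.5] F [-0.8 -1.  -1.2] xang 92.22 zax [ 0.003 -0.003 -1.   ]
[array([290., 192.])] [array([295.45098039, 205.70588235])] [574.3  29.4 170.2]
[array([255.05319149, 182.0212766 ])] [array([292.24444444, 187.4       ])] [571.7 114.3 161.6]
```

View pics/s10c.png

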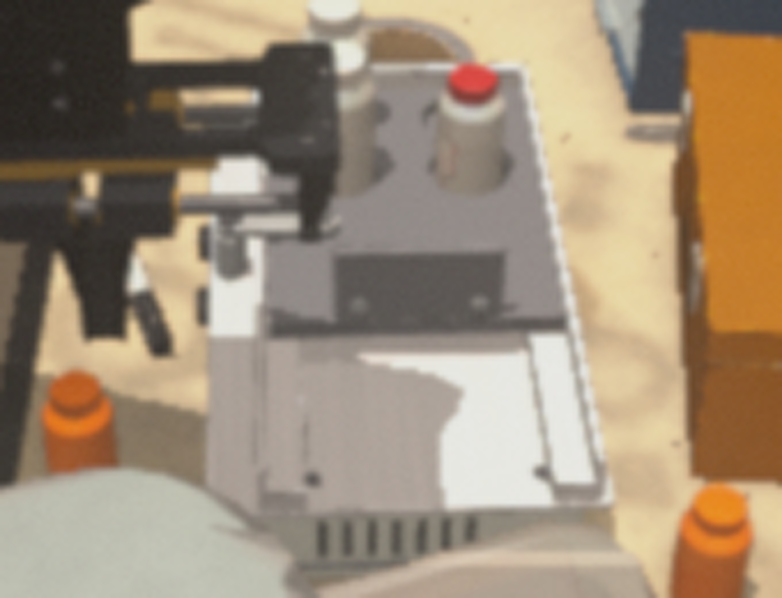

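View pics/t10c.png

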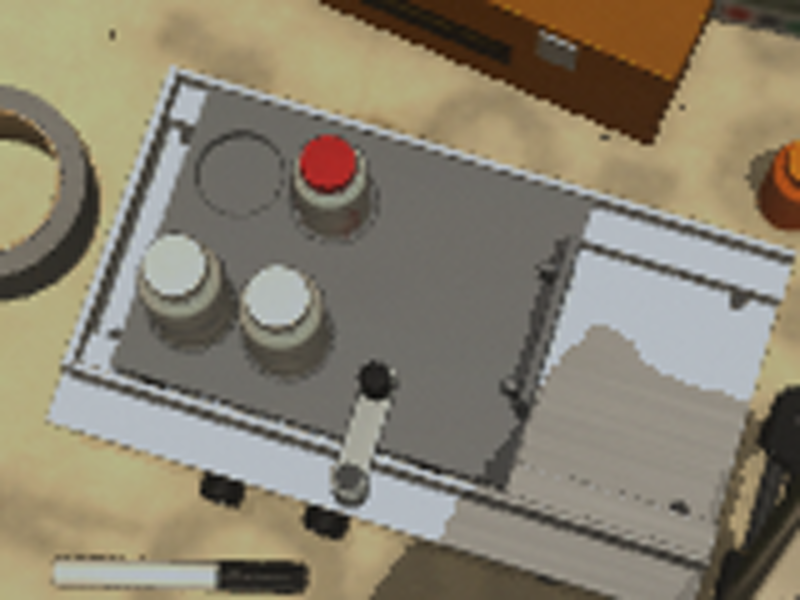

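Run:
```python
from h import *
t=capture('top')
k=atz(t,(376/5+190-.4,378/5+150-.4),138);p=np.array([444.5,58.5]);d=k[:2]-p
print(k,np.hypot(*d),np.radians(np.degrees(np.arctan2(d[1],d[0]))-2.6+90))
```

```text
[487.79697935  59.9887602  138.        ] 43.32256718684272 1.5597890760599213
```

Keeper angle measures about 1.56 rad, the carrier is seated, and the arm is clear.

```bash
python3 -c "
from h import *
print(manip.hand_in()); to()"
```

```text
the job is handed in; nothing more can be done
None
the job is handed in; nothing more can be done
```

I seated the carrier in its notches, swung the keeper over it, and handed the job in at about 15 s of the 51 s allowed. No verdict was reported.

- **Carrier:** I pushed it about 85 mm along the rails with closed fingers on the end plate, at 3–8 N. It came up hard against the notch end at about 12 N. Locating the red cap in both cameras showed it had dropped 8.4 mm, which matches the 8 mm notches. A repeat check after the keeper swing gave the same position.
- **Keeper:** I pushed the knob round its arc with almost no force. In the top picture it lies square across the deck edge, at about 1.56 rad.
- **Surroundings:** The last pictures show the three bottles upright in their wells and the marker and tape roll where they were. The filter disc is outside that crop; I last saw it in place partway through the push. The arm was backed off clear of everything at hand-in.

The carrier's exact offset from the seat along the rails was not measured; I relied on the drop and the hard stop.

One check disagreed: my first two-camera fix on the knob mistook the pivot boss for the knob, giving a height of 150 mm. I corrected it from an enlarged crop before pushing.

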